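Clip in a gearbox shaft and hold the cam clamp at full lift

TASK

Take the steel gearbox shaft from its wooden rest and push it down into the two forks of the blue clamp, past the yellow sprung jaw, until it sits on the bottom of both forks, roughly centred and free of the gripper. Then raise the cam lever by its red grip until it stands straight up, where its cams lift highest and clamp the shaft up against the jaw, and finish while still holding the lever there, because it springs back if let go. Leave the piston, oil bottle and wrench where they are.

Things in the scene. Friction and masses are not known exactly. Their poses are not given: they have to be found in the camera images.
- shaft: Plain steel gearbox shaft, 14 mm in diameter and 160 mm long, about 180 g, a thin dark groove near each end, same either way round. Origin at its centre, y along its length. It starts lying level in the wooden rest, its centre 40 mm above the bench.
- rest: Fixed wooden rest: base 70 x 130 x 8 mm with two V supports, each 12 mm thick, at y = +50 and -50 mm, 45 mm high and 40 mm wide at the top. Origin at the centre of its underside, y along the shaft it carries, z up. The shaft's middle 88 mm are free between the supports, with 32 mm from shaft centre down to the base's top.
- clamp: Fixed shaft clamp on a blue base 120 (x) x 235 (y) x 12 mm. Origin on the bench under the line of the fork slots, midway between the forks; y along the seated shaft (lever at the -y end), z up. Two aluminium forks 12 mm thick at y = +55 and -55 mm, a brass cam beside each (y 38 to 48 mm), 76 mm free between the cams. A seated shaft has its centre 75 mm above the bench, at x about -1.5 mm.
- fork_seat (a point): Midway between the forks, x = 0, level with the slot floors, 68 mm above the bench; axes as the clamp's. The slots are 18 mm wide (x -9 to +9 mm), open upwards. Their -x prongs are 101 mm high, sloped on top to lead the shaft in; the +x prongs 78 mm, with the jaw behind and above. Free way in from above: x = -14 mm (prong top) to +5 mm (jaw top).
- jaw: Yellow sprung jaw, hinged along the clamp's y axis on the +x side, with one nose over each fork slot: nose tips at clamp x = 0, 87 mm above the bench, sloped on top up to 101 mm and x = +5 mm. Pushing the shaft straight down with roughly 5 to 15 N makes the jaw swing out to +x; once the shaft is past, it springs back over it. Origin on its hinge (clamp x = +20 mm, 30 mm above the bench).
- cam_hinge (a point): Point on the lever's axis (which runs along the clamp's y), beside the middle of the red grip: clamp x = 0, y = -152 mm, 42 mm above the bench. Axes as the clamp's.
- lever_grip (a point): Middle of the lever's red grip, 105 mm from cam_hinge: a round bar 16 mm thick that sticks out 60 mm from the lever's bar to the clamp's -y, lying along y. It can be straddled from above, fingers on its +x and -x sides. At rest it is 103 mm above the bench and 85 mm to the +x side of cam_hinge; straight above cam_hinge, at 147 mm, with the lever upright. The frame turns with the lever.
- cam_lever: Cam lever with two brass eccentrics that lift the shaft 4 mm off the fork floors. Bar 10 mm thick at clamp y = -115 mm, red grip at its end. Origin on its axis. At rest it leans 54 degrees from upright to the clamp's +x, frame equal to the clamp's. Raised 0.95 rad, to -x, it is upright: highest lift; it can go 0.6 rad more, lift falling. A spring returns it: 1 to 2 N at rest, 4 to 8 N upright.
- piston: Bystander: aluminium piston 72 mm across, 54 mm high, standing. Origin at the centre of its underside.
- oil_bottle: Bystander: green oil bottle with red cap, 56 mm across, 110 mm high, standing. Origin at the centre of its underside.
- wrench: Bystander: steel wrench 170 mm long lying flat. Origin under it, x along its length.
Things that resemble listed ones, but are neither listed nor needed, are in the scene too. There is more than one size of the shaft; the one meant has the size given above.

How it is judged:
On the way, in this order (a step that is already met when the one before it is completed fails the run):
1. the shaft sits on the floors of both forks, under the jaw (x of shaft in the frame of clamp between -0.006 and 0.005 m and y of shaft in the frame of clamp between -0.015 and 0.015 m and angle between the y axis of shaft and the y axis of clamp, either way round below 0.06 rad and z of shaft in the frame of clamp between 0.0725 and 0.0768 m), for 0.2 s.
2. the lever is at its highest lift with the shaft clamped (x of lever_grip in the frame of clamp between -0.018 and 0.018 m and height (world z) of lever_grip above 0.12 m and x of shaft in the frame of clamp between -0.006 and 0.005 m and y of shaft in the frame of clamp between -0.015 and 0.015 m and angle between the y axis of shaft and the y axis of clamp, either way round below 0.06 rad and z of shaft in the frame of clamp between 0.0778 and 0.0815 m and contact force between shaft and jaw above 0.5 N), for 0.2 s.
At the end, for the whole second after the job is handed in: Fingers hold the lever still, within 0.17 rad of upright; shaft within 15 mm of centred and 0.06 rad of parallel, lifted 2.8 to 6.5 mm off the fork floors, pressed on the jaw with over 0.5 N, untouched by the fingers; bystanders within 20 mm of their starts (all of step 2 and contact force between the fingers and cam_lever above 0.5 N and contact force between the fingers and shaft below 0.2 N and angular speed of cam_lever below 0.15 rad/s and distance of each of piston, oil_bottle, wrench from where it was at the start of the episode below 0.02 m); the arm keeps its last pose, push and grip.
It fails at once if the piston is disturbed (moved over 30 mm) (distance of piston from where it was at the start of the episode above 0.03 m).
It fails at once if the oil bottle is disturbed (moved over 30 mm) (distance of oil_bottle from where it was at the start of the episode above 0.03 m).
It fails at once if the wrench is disturbed (moved over 30 mm) (distance of wrench from where it was at the start of the episode above 0.03 m).
It also fails if it takes over 54 s, if anything falls off the work surface, if the arm or the gripper's body presses on something with over 40 N, if the wrist force passes 120 N, or if a joint passes its speed limit or range.

ROBOT

A 6-joint arm with a two-finger parallel gripper is mounted at the origin on the work surface. World frame = base frame: x ahead of the robot, y to its left, z up, the work surface at z = 0. Lengths are in m, angles in rad, forces in N, time in s.
With the tool pointing down it reaches from about 0.3 to 0.875 m from the base axis. Payload 4.2 kg.
Tool frame: the origin (TCP) lies midway between the tips of the shut fingers; the grasp point (between the pads) lies 19 mm behind it (manip.grip_depth is the distance from the TCP to the grasp point, in m); z points along the fingers, y is the line along which they close (so a half turn about z gives the same grasp; the last joint's range is limited). The gripper opens to 85 mm and grips with 20 to 120 N. Pads are 22 mm wide; open, the fingers measure 114 mm over their backs; the gripper's body (76 mm by 85 mm) begins 54 mm behind the grasp point. The pads swing forward as they close: fully open they stand 13 mm farther back than shut.
Start: joints at [-1.172, 0.32, 1.565, -0, 1.257, -0.02], TCP at [0.234, -0.525, 0.231] pointing down, gripper open.
Joint ranges: [-3.11, 3.11], [-0.84, 2.01], [0.21, 2.61], [-1.34, 4.49], [0.05, 2.63], [-2.56, 2.56]. Speed limits (rad/s): [2.57, 2.57, 3.14, 3.14, 3.14, 3.14].

INTERFACE

Orientations are given as a unit quaternion [w, x, y, z].
In Python, from plant import observe, viewer, manip gives the robot as it stands.
- The arm moves only by the shell command python3 -m inch 'ROWS' [FORCE]. ROWS is JSON, a list of rows, each an object of numbers: "rx", "ry", "rz": the turn, a rotation vector about the tool's x, y, z in rad; "x", "y", "z": the shift along the tool's x, y, z in mm; "hand": the opening, from 0 (shut) to 1 (fully open). A call has 1 to 10 rows; each row shifts and turns the commanded pose from where the row before left it, along the tool's axes as they then stand; what a row does not reach is not made up. A row lasts 1/12 s, in which the tool goes at most 41.7 mm and 7.16 degrees, less where a joint would pass 70% of its speed; a pose out of reach is approached as far as the arm can. A call with a gripper value outside its range is refused whole. The fingers move at their own pace and stop on an object; FORCE is the grip in N (left out, the last holds). Time passes only in rows, so rows that do not move let the fingers close. It gives the time, the measured TCP pose, the force, the opening and the grip force at its end, in the units of the state.
- observe(): the state, without advancing time (a new reading comes with each control period).
- viewer.snapshot(name): name is "scene" or "side" or "wrist"; returns a dict with "pixels" (400x640x3 uint8, red, green, blue), "fx", "fy", "cx", "cy" (pixels), "R" (3x3) and "t" (3): a world point X has camera coordinates R X + t; the wrist camera has in their place "T_tool_cam" (4x4, takes a point from camera to tool coordinates, whose origin is the TCP and whose axes are the flange's). Camera axes: x right, y down, z forward; pixel columns grow to the right and rows downward; lengths in m; the calibration is good to about 2 mm. A picture is of the moment at which its call begins: read the wrist's pose just before it. There is no depth.
- manip.sign_off(): hands the job in; it is judged then, once.
The state is a dict: "time": time; "joints": joint angles; "dq": joint speeds; "joint_torque": joint torques, N m; "ee_pos": TCP position; "eef_rot": TCP orientation; "force": force on the tool from outside, world axes, zero at the start; "wrist_torque": the same for the moment, N m; "gripper_width": opening from 0.0 (shut) to 1.0 (fully open); "gripper_force": force on a finger pad.
Only numpy, scipy, OpenCV 4.12 (cv2) and the standard library are available. Lean on these libraries where they do the work, as an engineer would, in place of code of your own. Each camera call takes 0.05 s, during which the arm holds its last target. There are 200 camera calls.

## Working session

There is one attempt and no reset: what is moved stays moved. The work goes in short steps, Python scripts to look and compute and a shell command to move; the robot and the scene stay as the last step left them, time stands still between calls to the robot, and variables do not carry over. Pictures are saved under pics/ and viewed, at most 10 in all, crops included, and the job is handed in when it is done.

```bash
ls; mkdir -p pics; python3 - <<'E'
from plant import observe, viewer, manip
import cv2,pickle
s=observe();print(s)
d={}
for n in("scene","side","wrist"):
    d[n]=viewer.snapshot(n);cv2.imwrite(f"pics/{n}0.png",d[n]["pixels"][:,:,::-1])
    print(n,{k:v for k,v in d[n].items() if k!="pixels"})
pickle.dump((s,d),open("s0.pkl","wb"));print(manip.grip_depth)
E
```

```text
pics
{'time': 0.0, 'joints': array([-1.17200466e+00,  3.20279729e-01,  1.56569674e+00, -9.96291402e-06,
        1.25738410e+00, -1.99951582e-02]), 'dq': array([-0.00132763,  0.00098781,  0.0005914 ,  0.00023077, -0.00044206,
       -0.0007811 ]), 'joint_torque': array([ 1.50555024e-04, -4.15529001e+01, -2.34162694e+01,  6.92881827e-05,
        8.24163464e-03,  4.90984235e-06]), 'ee_pos': array([ 0.23363806, -0.52486485,  0.23048237]), 'eef_rot': array([-8.67262030e-04,  9.78156481e-01,  2.07868027e-01, -1.71074278e-04]), 'force': array([-0.36843923, -0.9962616 , -0.57979829]), 'wrist_torque': array([-0.05298558, -0.00017869, -0.00558721]), 'gripper_force': 0.0, 'gripper_width': 1.0022482381197992}
scene {'fx': 497.59793656418674, 'fy': 497.59793656418674, 'cx': 322.72963222484947, 'cy': 203.20380954306108, 'R': array([[ 0.43567522,  0.89999188,  0.01420298],
       [ 0.64245787, -0.29987703, -0.70521036],
       [-0.63042444,  0.3163675 , -0.70885586]]), 't': array([-0.16805744, -0.28909398,  1.67659378])}
side {'fx': 462.43194239195765, 'fy': 462.43194239195765, 'cx': 310.9259965004953, 'cy': 192.58619673587967, 'R': array([[-0.72604073, -0.68757996, -0.00993266],
       [-0.43359523,  0.46896448, -0.76945922],
       [ 0.5337228 , -0.55435198, -0.63861871]]), 't': array([0.34991793, 0.32329683, 1.11604064])}
wrist {'fx': 300.1989563069345, 'fy': 300.1989563069345, 'cx': 316.1543404809935, 'cy': 202.14730076252266, 'T_tool_cam': array([[ 2.74953372e-04, -9.55571350e-01, -2.94759765e-01,
         7.57610479e-02],
       [ 9.99999895e-01,  3.70939099e-04, -2.69729595e-04,
        -1.84013481e-04],
       [ 3.67083795e-04, -2.94759660e-01,  9.55571352e-01,
        -1.43131765e-01],
       [ 0.00000000e+00,  0.00000000e+00,  0.00000000e+00,
         1.00000000e+00]])}
0.0187
```

View pics/scene0.png

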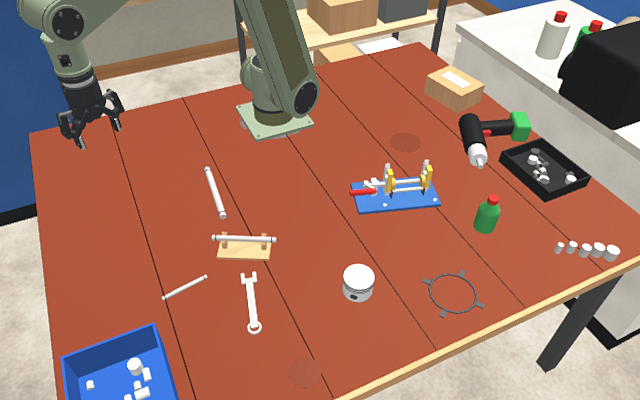

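View pics/side0.png

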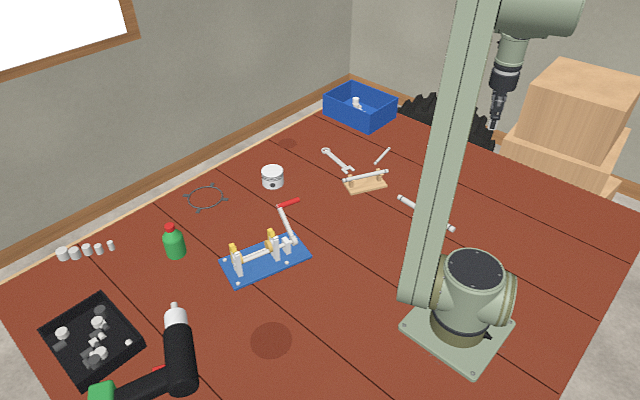

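The scene view shows the rest with the shaft at about (245,240), ends near (214,239) and (275,239). The blue clamp is at (396,193) with the red grip at its left, at (363,190). The side view shows the clamp at (265,260), its grip at (289,202), and the rest at (365,180).

```bash
cat > h.py <<'E'
import numpy as np,cv2,pickle
from scipy.spatial.transform import Rotation as Ro
def ray(c,p,s=None):
    d=np.array([(p[0]-c["cx"])/c["fx"],(p[1]-c["cy"])/c["fy"],1.])
    if "R" in c: return -c["R"].T@c["t"],c["R"].T@d
    q=s["eef_rot"];R=Ro.from_quat([q[1],q[2],q[3],q[0]]).as_matrix();T=c["T_tool_cam"]
    return s["ee_pos"]+R@T[:3,3],R@T[:3,:3]@d
def onz(c,p,z,s=None):
    o,d=ray(c,p,s);return o+d*(z-o[2])/d[2]
def tri(*rs):
    A=0;b=0
    for o,d in rs:
        d=d/np.linalg.norm(d);P=np.eye(3)-np.outer(d,d);A=A+P;b=b+P@o
    return np.linalg.solve(A,b)
def hsv(c): return cv2.cvtColor(c["pixels"],cv2.COLOR_RGB2HSV)
def roi(m,x0,y0,x1,y1):
    z=np.zeros_like(m);z[y0:y1,x0:x1]=m[y0:y1,x0:x1];return z
def big(m):
    cs,_=cv2.findContours(m,cv2.RETR_EXTERNAL,cv2.CHAIN_APPROX_NONE);return max(cs,key=cv2.contourArea)[:,0]
E
python3 - <<'E'
from h import *
s,d=pickle.load(open("s0.pkl","rb"));np.set_printoptions(precision=4,suppress=True)
R={"scene":(340,160,450,225),"side":(205,220,325,300)}
Q={"scene":(200,225,290,250),"side":(335,163,395,190)}
G={"scene":(340,170,385,200),"side":(270,190,305,212)}
g=[]
for n in("scene","side"):
    c=d[n];h=hsv(c)
    m=roi(cv2.inRange(h,(100,120,60),(125,255,255)),*R[n]);
    pts=np.vstack(np.nonzero(m)[::-1]).T
    hull=cv2.convexHull(pts)[:,0]
    w=np.array([onz(c,p,.012)[:2] for p in hull],np.float32)
    r=cv2.minAreaRect(w*1000);print(n,"clamp",r)
    m=roi(cv2.inRange(h,(0,0,130),(179,50,255)),*Q[n]);k=big(m)
    w=np.array([onz(c,p,.040)[:2] for p in k],np.float32)
    print(n,"shaft",cv2.minAreaRect(w*1000),cv2.boundingRect(k))
    m=roi(cv2.inRange(h,(0,200,90),(4,255,255))|cv2.inRange(h,(174,170,90),(179,255,255)),*G[n]);k=big(m)
    (x,y),_,_=cv2.minAreaRect(k);print("grip px",x,y,len(k),cv2.boundingRect(k));g.append(ray(c,(x,y)))
print("grip",tri(*g))
for n,z in R.items():
    c=d[n]["pixels"][:,:,::-1]
a=d["scene"]["pixels"][150:290,190:460,::-1];a=cv2.resize(a,None,fx=2.9,fy=2.9)[:300*2]
b=cv2.resize(d["side"]["pixels"][155:300,200:400,::-1],None,fx=2.7,fy=2.7)[:180*2]
cv2.imwrite("pics/c1.png",a)
E
```

```text
scene clamp ((501.82354736328125, 169.8077392578125), (233.891845703125, 124.13056182861328), 72.83723449707031)
scene shaft ((500.70330810546875, -277.01220703125), (159.92703247070312, 18.74146270751953), 62.323089599609375) (212, 235, 64, 8)
grip px 364.5135192871094 192.58106994628906 46 (353, 190, 24, 5)
side clamp ((493.95318603515625, 172.21754455566406), (233.1331329345703, 125.01448822021484), 73.02019500732422)
side shaft ((503.3437194824219, -281.01812744140625), (165.62432861328125, 20.190893173217773), 62.35121536254883) (342, 169, 47, 13)
grip px 298.0 201.0 1 (298, 201, 1, 1)
grip [0.5288 0.0287 0.1045]
```

View pics/c1.png

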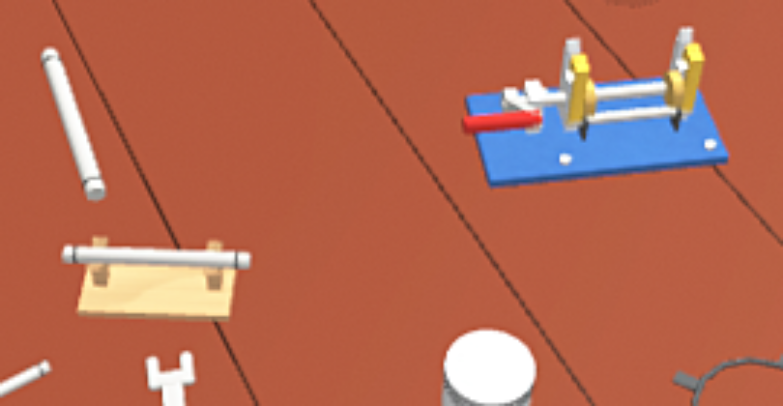

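The crop confirms that the right shaft is the one in the rest, with ends at crop (70,254) and (245,260). The clamp's y axis points right in the scene view, and the red grip is at crop (503,121).

```bash
python3 -m inch '[{"x":38.3,"y":-12.8},{"x":38.3,"y":-12.8},{"x":38.3,"y":-12.8},{"x":38.3,"y":-12.8},{"x":38.3,"y":-12.8},{"x":38.3,"y":-12.8},{"x":38.3,"y":-12.8},{"x":38.3,"y":-12.8},{"x":38.3,"y":-12.8}]'
python3 -m inch '[{"rz":-0.112},{"rz":-0.112},{"rz":-0.112},{"rz":-0.112},{"rz":-0.112},{"rz":-0.109},{},{}]'
python3 - <<'E'
from plant import observe,viewer
from h import *
np.set_printoptions(precision=4,suppress=True)
s=observe();c=viewer.snapshot("wrist");pickle.dump((s,c),open("s1.pkl","wb"))
cv2.imwrite("pics/w1.png",c["pixels"][:,:,::-1]);print(s["joints"],s["ee_pos"],s["eef_rot"])
E
```

```text
[-1.172   0.3202  1.5653 -0.      1.2574 -0.02  ] [ 0.2337 -0.525   0.2307] [-0.0007  0.9782  0.2079 -0.0001]schema error: expected keys rx, ry, rz, x, y, z, hand
schema error: expected keys rx, ry, rz, x, y, z, hand
```

View pics/w1.png

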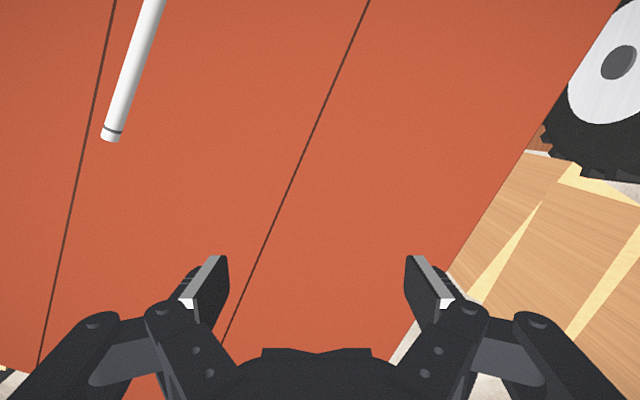

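The wrist view is from the start pose because the calls were refused: every row needs all its keys. It shows only the decoy shaft at (130,70).

```bash
python3 -m inch '[{"rx":0,"ry":0,"rz":0,"x":38.3,"y":-12.8,"z":0,"hand":1},{"rx":0,"ry":0,"rz":0,"x":38.3,"y":-12.8,"z":0,"hand":1},{"rx":0,"ry":0,"rz":0,"x":38.3,"y":-12.8,"z":0,"hand":1},{"rx":0,"ry":0,"rz":0,"x":38.3,"y":-12.8,"z":0,"hand":1},{"rx":0,"ry":0,"rz":0,"x":38.3,"y":-12.8,"z":0,"hand":1},{"rx":0,"ry":0,"rz":0,"x":38.3,"y":-12.8,"z":0,"hand":1},{"rx":0,"ry":0,"rz":0,"x":38.3,"y":-12.8,"z":0,"hand":1},{"rx":0,"ry":0,"rz":0,"x":38.3,"y":-12.8,"z":0,"hand":1},{"rx":0,"ry":0,"rz":0,"x":38.3,"y":-12.8,"z":0,"hand":1}]'
python3 -m inch '[{"rx":0,"ry":0,"rz":-0.112,"x":0,"y":0,"z":0,"hand":1},{"rx":0,"ry":0,"rz":-0.112,"x":0,"y":0,"z":0,"hand":1},{"rx":0,"ry":0,"rz":-0.112,"x":0,"y":0,"z":0,"hand":1},{"rx":0,"ry":0,"rz":-0.112,"x":0,"y":0,"z":0,"hand":1},{"rx":0,"ry":0,"rz":-0.112,"x":0,"y":0,"z":0,"hand":1},{"rx":0,"ry":0,"rz":-0.109,"x":0,"y":0,"z":0,"hand":1},{"rx":0,"ry":0,"rz":0,"x":0,"y":0,"z":0,"hand":1},{"rx":0,"ry":0,"rz":0,"x":0,"y":0,"z":0,"hand":1}]'
python3 - <<'E'
from plant import observe,viewer
from h import *
np.set_printoptions(precision=4,suppress=True)
s=observe();c=viewer.snapshot("wrist");pickle.dump((s,c),open("s1.pkl","wb"))
cv2.imwrite("pics/w2.png",c["pixels"][:,:,::-1]);print(s["joints"],s["ee_pos"],s["eef_rot"])
E
```

```text
time: 0.95
ee_pos: [0.503, -0.2782, 0.2313]
eef_rot: [0.0, 0.978, 0.208, -0.0]
force: [0.8, -0.5, -0.3]
gripper_width: 0.998
gripper_force: 0.0
time: 1.62
ee_pos: [0.5018, -0.2798, 0.2311]
eef_rot: [-0.0, 0.856, 0.516, -0.0]
force: [0.3, -0.4, -0.0]
gripper_width: 1.005
gripper_force: 0.0
[-0.5287  0.3193  1.5656 -0.0001  1.2571 -0.0429] [ 0.5018 -0.2798  0.2311] [-0.0002  0.8564  0.5163 -0.0001]
```

View pics/w2.png

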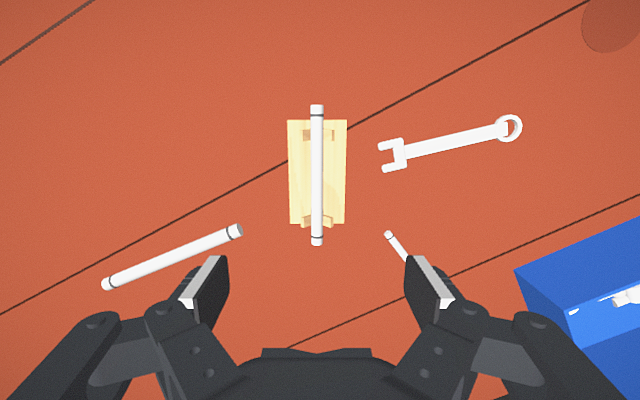

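The wrist view shows the shaft nearly upright in the image, from (317,104) to (317,246), well aligned with the tool.

```bash
python3 - <<'E'
from h import *
s,c=pickle.load(open("s1.pkl","rb"));np.set_printoptions(precision=4,suppress=True)
m=roi(cv2.inRange(hsv(c),(0,0,150),(179,40,255)),300,95,335,252)
k=np.vstack(np.nonzero(m)[::-1]).T
W=np.array([onz(c,p,.043,s)[:2] for p in cv2.convexHull(k)[:,0]],np.float32)
r=cv2.minAreaRect(W*1000);print(r)
q=s["eef_rot"];R=Ro.from_quat([q[1],q[2],q[3],q[0]]).as_matrix();ctr=np.array([*r[0],0])/1000
print("tool ang",np.degrees(np.arctan2(R[1,0],R[0,0])),"offset tool mm",(R.T@(ctr-s["ee_pos"]))*1000)
E
```

```text
((501.9471740722656, -279.9483947753906), (160.89620971679688, 13.946677207946777), 62.11653518676758)
tool ang 62.16997939475239 offset tool mm [ -0.0377   0.2689 231.1069]
```

```bash
python3 -m inch '[{"rx":0,"ry":0,"rz":0,"x":0,"y":0.3,"z":34.3,"hand":1},{"rx":0,"ry":0,"rz":0,"x":0,"y":0,"z":34.3,"hand":1},{"rx":0,"ry":0,"rz":0,"x":0,"y":0,"z":34.3,"hand":1},{"rx":0,"ry":0,"rz":0,"x":0,"y":0,"z":34.3,"hand":1},{"rx":0,"ry":0,"rz":0,"x":0,"y":0,"z":34.3,"hand":1},{"rx":0,"ry":0,"rz":0,"x":0,"y":0,"z":34.3,"hand":1},{"rx":0,"ry":0,"rz":0,"x":0,"y":0,"z":0,"hand":1}]'
python3 -m inch '[{"rx":0,"ry":0,"rz":0,"x":0,"y":0,"z":0,"hand":0},{"rx":0,"ry":0,"rz":0,"x":0,"y":0,"z":0,"hand":0},{"rx":0,"ry":0,"rz":0,"x":0,"y":0,"z":0,"hand":0},{"rx":0,"ry":0,"rz":0,"x":0,"y":0,"z":0,"hand":0},{"rx":0,"ry":0,"rz":0,"x":0,"y":0,"z":0,"hand":0},{"rx":0,"ry":0,"rz":0,"x":0,"y":0,"z":0,"hand":0},{"rx":0,"ry":0,"rz":0,"x":0,"y":0,"z":0,"hand":0},{"rx":0,"ry":0,"rz":0,"x":0,"y":0,"z":0,"hand":0},{"rx":0,"ry":0,"rz":0,"x":0,"y":0,"z":0,"hand":0},{"rx":0,"ry":0,"rz":0,"x":0,"y":0,"z":0,"hand":0}]' 90
```

```text
time: 2.25
ee_pos: [0.4979, -0.2776, 0.0195]
eef_rot: [-0.006, 0.856, 0.517, -0.003]
force: [-1.3, 0.1, -0.7]
gripper_width: 1.003
gripper_force: 0.0
time: 3.08
ee_pos: [0.5022, -0.2801, 0.027]
eef_rot: [0.0, 0.856, 0.517, 0.0]
force: [-1.4, 0.6, 7.2]
gripper_width: 0.129
gripper_force: 87.9
```

```bash
python3 -m inch '[{"rx":0,"ry":0,"rz":0,"x":0,"y":0,"z":-25,"hand":0},{"rx":0,"ry":0,"rz":0,"x":0,"y":0,"z":-40,"hand":0},{"rx":0,"ry":0,"rz":0,"x":0,"y":0,"z":-40,"hand":0},{"rx":0,"ry":0,"rz":0,"x":0,"y":0,"z":-40,"hand":0},{"rx":0,"ry":0,"rz":0,"x":0,"y":0,"z":-40,"hand":0},{"rx":0,"ry":0,"rz":0,"x":0,"y":0,"z":-40,"hand":0}]'
python3 -m inch '[{"rx":0,"ry":0,"rz":0,"x":31.1,"y":-21.2,"z":0,"hand":0},{"rx":0,"ry":0,"rz":0,"x":31.1,"y":-21.2,"z":0,"hand":0},{"rx":0,"ry":0,"rz":0,"x":31.1,"y":-21.2,"z":0,"hand":0},{"rx":0,"ry":0,"rz":0,"x":31.1,"y":-21.2,"z":0,"hand":0},{"rx":0,"ry":0,"rz":0,"x":31.1,"y":-21.2,"z":0,"hand":0},{"rx":0,"ry":0,"rz":0,"x":31.1,"y":-21.2,"z":0,"hand":0},{"rx":0,"ry":0,"rz":0,"x":31.1,"y":-21.2,"z":0,"hand":0},{"rx":0,"ry":0,"rz":0,"x":31.1,"y":-21.2,"z":0,"hand":0},{"rx":0,"ry":0,"rz":0,"x":31.1,"y":-21.2,"z":0,"hand":0},{"rx":0,"ry":0,"rz":0,"x":31.1,"y":-21.2,"z":0,"hand":0}]'
python3 -m inch '[{"rx":0,"ry":0,"rz":-0.0935,"x":0,"y":0,"z":0,"hand":0},{"rx":0,"ry":0,"rz":-0.0935,"x":0,"y":0,"z":0,"hand":0},{"rx":0,"ry":0,"rz":0,"x":0,"y":0,"z":0,"hand":0},{"rx":0,"ry":0,"rz":0,"x":0,"y":0,"z":0,"hand":0},{"rx":0,"ry":0,"rz":0,"x":0,"y":0,"z":0,"hand":0}]'
python3 - <<'E'
from plant import observe,viewer
from h import *
np.set_printoptions(precision=4,suppress=True)
s=observe();c=viewer.snapshot("wrist");pickle.dump((s,c),open("s2.pkl","wb"))
cv2.imwrite("pics/w3.png",c["pixels"][:,:,::-1]);print(s["joints"],s["ee_pos"],s["eef_rot"])
E
```

```text
time: 3.58
ee_pos: [0.5015, -0.2797, 0.2527]
eef_rot: [0.0, 0.856, 0.517, 0.0]
force: [0.8, -0.2, -2.6]
gripper_width: 0.128
gripper_force: 88.2
time: 4.42
ee_pos: [0.4579, 0.0955, 0.2507]
eef_rot: [0.0, 0.856, 0.517, 0.0]
force: [-0.3, 0.2, -2.0]
gripper_width: 0.128
gripper_force: 88.4
time: 4.83
ee_pos: [0.4587, 0.0935, 0.2505]
eef_rot: [0.0, 0.804, 0.594, -0.0]
force: [0.1, -0.3, -2.0]
gripper_width: 0.128
gripper_force: 88.5
[ 0.1766  0.1376  1.7599 -0.0001  1.2441  0.4752] [0.4587 0.0935 0.2505] [ 0.0001  0.8044  0.5941 -0.    ]
```

View pics/w3.png

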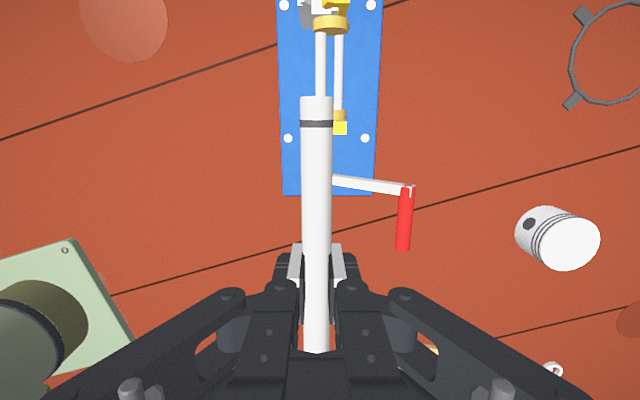

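The wrist view shows the base front edge at y≈194 (columns 283–375), the grip from (407,188) to (403,250), the near jaw at (340,127), the cam axle at (320,60), and the held shaft from (316,97).

```bash
python3 - <<'E'
from h import *
s,c=pickle.load(open("s2.pkl","rb"));np.set_printoptions(precision=4,suppress=True)
h=hsv(c);q=s["eef_rot"];R=Ro.from_quat([q[1],q[2],q[3],q[0]]).as_matrix();p0=s["ee_pos"]
print("toolx ang",np.degrees(np.arctan2(R[1,0],R[0,0])))
def fit(pts): # line in world
    vx,vy,x,y=cv2.fitLine(np.array(pts,np.float32)*1000,cv2.DIST_HUBER,0,.1,.01).ravel();
    if vy<0: vx,vy=-vx,-vy
    return np.degrees(np.arctan2(vy,vx)),np.array([x,y])/1000
b=cv2.inRange(h,(100,120,60),(125,255,255))
L=[];Rr=[]
for v in range(30,185):
    u=np.nonzero(b[v,260:400])[0]+260
    L.append(onz(c,(u[0]-.5,v),.012,s)[:2]);Rr.append(onz(c,(u[-1]+.5,v),.012,s)[:2])
aL,pL=fit(L);aR,pR=fit(Rr);print("base edges",aL,pL,aR,pR)
F=[]
for u in range(288,298):
    v=np.nonzero(b[150:220,u])[0][-1]+150.5;F.append(onz(c,(u,v),.012,s)[:2])
for u in range(340,370):
    v=np.nonzero(b[150:220,u])[0][-1]+150.5;F.append(onz(c,(u,v),.012,s)[:2])
print("front",fit(F))
a=np.radians((aL+aR)/2);cy=np.array([np.cos(a),np.sin(a)]);cx=np.array([cy[1],-cy[0]])
g=roi(cv2.inRange(h,(0,200,90),(6,255,255))|cv2.inRange(h,(170,170,90),(179,255,255)),385,180,425,260)
k=big(g);W=np.array([onz(c,p,.105,s)[:2] for p in k],np.float32);r=cv2.minAreaRect(W*1000);print("grip",r)
G=np.array(r[0])/1000;O=G-.085*cx+.152*cy
print("clamp ang",np.degrees(a),"origin by grip",O)
D=lambda P:(np.array([(P-O)@cx,(P-O)@cy])*1000)
print("base edges in clamp x",D(pL)[0],D(pR)[0],"front y",D(fit(F)[1])[1])
# near yellow jaw, axle
y=roi(cv2.inRange(h,(20,120,140),(35,255,255)),325,100,355,140)
k=big(y);print("yellow",cv2.boundingRect(k),[D(onz(c,(u,v),.103,s)[:2]) for u,v in k[::max(1,len(k)//8)]])
w=cv2.inRange(h,(0,0,150),(179,60,255))
for v in (55,70,85):
    u=np.nonzero(w[v,305:330])[0]+305;print("axle",u[0],u[-1],D(onz(c,((u[0]+u[-1])/2,v),.047,s)[:2])[0])
# held shaft
zs=p0[2]+.0155
for v in (110,130,150,175,200,225,240):
    u=np.nonzero(w[v,290:345])[0]+290
    P=onz(c,((u[0]+u[-1])/2,v),zs,s);print("shaft",u[0],u[-1],R.T@(P-p0)*1000)
print("shaft tip top", R.T@(onz(c,(316,97),zs+.007,s)-p0)*1000)
print("TCP in clamp",D(p0[:2]))
E
```

```text
toolx ang 72.89173810426264
base edges 73.142334 [0.4382 0.1772] 73.05438 [0.5564 0.1602]
front (np.float32(163.81648), array([0.475 , 0.0553], dtype=float32))
grip ((535.847900390625, 62.40108871459961), (0.6922744512557983, 1.5026891231536865), 29.082406997680664)
clamp ang 73.09835 origin by grip [0.4987 0.2325]
base edges in clamp x -41.82169976565718 76.20500610699777 front y -176.48699024421592
yellow (333, 110, 13, 24) [array([ 19.1848, -69.3188]), array([ 20.2321, -77.3534]), array([ 18.4489, -83.6891]), array([ 20.4256, -90.1224]), array([ 28.939 , -90.1505]), array([ 29.7017, -82.8153]), array([ 25.8325, -77.372 ]), array([ 27.5963, -72.8993]), array([ 25.6635, -69.3403])]
axle 315 325 6.867698291199118
axle 315 325 6.8741076884376024
axle 315 325 6.880693272956846
shaft 300 332 [ 75.5649   0.2115 -15.5062]
shaft 300 331 [ 67.6457   0.0054 -15.5056]
shaft 301 332 [ 59.418    0.4246 -15.5049]
shaft 301 344 [ 48.672    3.028  -15.5038]
shaft 301 331 [ 37.3738   0.2162 -15.5031]
shaft 302 331 [ 25.4828   0.4455 -15.5021]
shaft 302 330 [ 18.0433   0.2186 -15.5015]
shaft tip top [ 80.2883   0.2174 -22.5066]
TCP in clamp [   2.1826 -144.6505]
```

```bash
python3 - <<'E'
from h import *
s,c=pickle.load(open("s2.pkl","rb"));np.set_printoptions(precision=4,suppress=True)
p=c["pixels"].astype(int);print(p[220,405],p[220,430],p[190,409])
m=((p[:,:,0]>90)&(p[:,:,1]<55)).astype(np.uint8)*255
k=big(roi(m,385,175,425,260));print(cv2.boundingRect(k))
W=np.array([onz(c,q,.105,s)[:2] for q in k],np.float32);r=cv2.minAreaRect(W*1000);print("grip",r)
a=np.radians(73.1);cy=np.array([np.cos(a),np.sin(a)]);cx=np.array([cy[1],-cy[0]])
G=np.array(r[0])/1000;O=G-.085*cx+.152*cy;print("O",O)
D=lambda P:(np.array([(P-O)@cx,(P-O)@cy])*1000)
print("edges x",D(np.array([.4382,.1772]))[0],D(np.array([.5564,.1602]))[0],"front",D(np.array([.475,.0553]))[1])
for v in (60,85):
  for z in (.042,.048): print("axle",D(onz(c,(320,v),z,s)[:2]))
print("near yellow front-top",[D(onz(c,q,.101,s)[:2]) for q in((333,134),(346,134),(333,122),(346,122))])
print("TCP",D(s["ee_pos"][:2]))
E
```

```text
[247  77  72] [196 102  71] [247 118 112]
(396, 214, 2, 2)
grip ((529.775146484375, 44.30962371826172), (0.7121414542198181, 1.5442721843719482), 28.54184913635254)
O [0.4926 0.2145]
edges x -41.251868011513736 76.78543491526578 front -157.40751391740167
axle [7.484  0.8627]
axle [ 7.4131 -0.0029]
axle [  7.4943 -24.1165]
axle [  7.4232 -24.5559]
near yellow front-top [array([ 19.2074, -72.1159]), array([ 31.601 , -72.1572]), array([ 19.0618, -61.0539]), array([ 31.3143, -61.0949])]
TCP [   2.7341 -125.5726]
```

```bash
python3 - <<'E'
from h import *
s,c=pickle.load(open("s2.pkl","rb"));np.set_printoptions(precision=4,suppress=True)
p=c["pixels"].astype(int)
m=((p[:,:,0]-p[:,:,1]>90)&(p[:,:,1]-p[:,:,2]<16)).astype(np.uint8)*255
k=big(roi(m,385,175,425,260));print(cv2.boundingRect(k))
W=np.array([onz(c,q,.105,s)[:2] for q in k],np.float32);r=cv2.minAreaRect(W*1000);print("grip",r)
a=np.radians(73.1);cy=np.array([np.cos(a),np.sin(a)]);cx=np.array([cy[1],-cy[0]])
G=np.array(r[0])/1000;O=G-.085*cx+.152*cy;print("O",O)
D=lambda P:(np.array([(P-O)@cx,(P-O)@cy])*1000)
print("edges x",D(np.array([.4382,.1772]))[0],D(np.array([.5564,.1602]))[0],"front",D(np.array([.475,.0553]))[1])
for v in (60,85):
  for z in (.042,.048): print("axle",D(onz(c,(320,v),z,s)[:2]))
print("near yellow top",[D(onz(c,q,.101,s)[:2]) for q in((333,134),(346,134),(333,122),(346,122))])
print("TCP",D(s["ee_pos"][:2]))
E
```

```text
(395, 184, 20, 68)
grip ((536.0095825195312, 37.39515686035156), (72.89863586425781, 16.22565269470215), 72.91944122314453)
O [0.4989 0.2075]
edges x -49.227111782046414 68.8101911447331 front -152.60402233250505
axle [-0.4913  5.6662]
axle [-0.5622  4.8006]
axle [ -0.481 -19.313]
axle [ -0.552  -19.7524]
near yellow top [array([ 11.2322, -67.3125]), array([ 23.6258, -67.3537]), array([ 11.0866, -56.2504]), array([ 23.3391, -56.2914])]
TCP [  -5.2411 -120.7691]
```

```bash
python3 - <<'E'
from h import *
s,d=pickle.load(open("s0.pkl","rb"));np.set_printoptions(precision=4,suppress=True)
a=np.radians(73.1);cy=np.array([np.cos(a),np.sin(a)]);cx=np.array([cy[1],-cy[0]]);O=np.array([.4989,.2075])
D=lambda P:(np.array([(P-O)@cx,(P-O)@cy])*1000)
B={"scene":[(380,160,395,195),(418,155,435,195)],"side":[(228,240,245,265),(262,225,282,252)]}
cc={}
for n in B:
    c=d[n];m=cv2.inRange(hsv(c),(20,130,120),(35,255,255))
    for i,b in enumerate(B[n]):
        k=big(roi(m,*b));r=cv2.boundingRect(k);t=(r[0]+r[2]/2-.5,k[:,1].min());print(n,r,"top@.101",D(onz(c,t,.101)[:2]))
        cc[n,i]=ray(c,t)
for i,j in((0,1),(1,0)):
    P=tri(cc["scene",i],cc["side",j]);print("tri top",D(P[:2]),P[2])
for t in((387.2,163.8),(426.2,160.3)): print("prong",D(onz(d["scene"],t,.101)[:2]))
c=d["scene"];p=c["pixels"].astype(int)
m=((p[:,:,0]-p[:,:,1]>90)&(p[:,:,1]-p[:,:,2]<16)).astype(np.uint8)*255
k=big(roi(m,340,180,385,200));r=cv2.minAreaRect(k);print(r,[D(onz(c,q,.103)[:2]) for q in(k[k[:,0].argmin()],k[k[:,0].argmax()],r[0])])
E
```

```text
scene (386, 169, 9, 23) top@.101 [  5.4313 -57.1228]
scene (420, 165, 13, 23) top@.101 [ 3.0407 44.7078]
side (229, 243, 8, 10) top@.101 [18.3201 43.9945]
side (267, 228, 8, 10) top@.101 [ 18.9637 -65.5405]
tri top [ 12.6266 -61.3196] 0.10808609765053011
tri top [10.9098 43.6313] 0.10761581544847808
prong [-16.6187 -59.3469]
prong [-16.0489  51.2182]
((362.4817199707031, 191.33535766601562), (5.411145210266113, 25.6201171875), 83.6598129272461) [array([  76.7466, -181.5128]), array([  89.4364, -118.5572]), array([  82.4889, -149.9365])]
```

```bash
python3 -m inch '[{"rx":0,"ry":0,"rz":0,"x":29.3,"y":0.7,"z":0,"hand":0},{"rx":0,"ry":0,"rz":0,"x":29.3,"y":0.6,"z":0,"hand":0},{"rx":0,"ry":0,"rz":0,"x":29.3,"y":0.7,"z":0,"hand":0},{"rx":0,"ry":0,"rz":0,"x":29.3,"y":0.6,"z":0,"hand":0},{"rx":0,"ry":0,"rz":-0.0035,"x":0,"y":0,"z":28,"hand":0},{"rx":0,"ry":0,"rz":0,"x":0,"y":0,"z":28,"hand":0},{"rx":0,"ry":0,"rz":0,"x":0,"y":0,"z":28,"hand":0},{"rx":0,"ry":0,"rz":0,"x":0,"y":0,"z":28,"hand":0},{"rx":0,"ry":0,"rz":0,"x":0,"y":0,"z":0,"hand":0},{"rx":0,"ry":0,"rz":0,"x":0,"y":0,"z":0,"hand":0}]'
python3 - <<'E'
from plant import observe,viewer
from h import *
s=observe();c=viewer.snapshot("wrist");e=viewer.snapshot("scene");f=viewer.snapshot("side");pickle.dump((s,c,e,f),open("s3.pkl","wb"))
im=np.vstack([np.hstack([cv2.resize(e["pixels"][140:225,340:450],(400,309)),cv2.resize(f["pixels"][205:300,200:323],(400,309))]),cv2.resize(c["pixels"],(800,500))[:291]])
cv2.imwrite("pics/w4.png",im[:,:,::-1])
E
```

```text
time: 5.72
ee_pos: [0.4951, 0.2045, 0.1377]
eef_rot: [-0.0, 0.803, 0.596, -0.002]
force: [0.8, 0.3, -0.8]
gripper_width: 0.126
gripper_force: 88.5
```

View pics/w4.png

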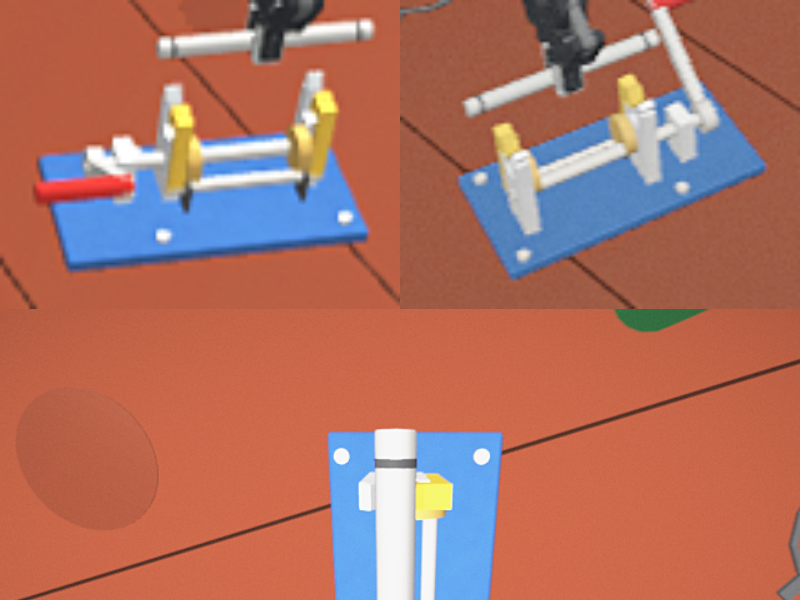

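The composite shows the shaft above both forks. In the wrist view (lower panel) the far prong is at (366,492), the far jaw top at (433,495), and the base's far edge at row 433.

```bash
python3 - <<'E'
from h import *
s,c,e,f=pickle.load(open("s3.pkl","rb"));np.set_printoptions(precision=1,suppress=True)
q=s["eef_rot"];R=Ro.from_quat([q[1],q[2],q[3],q[0]]).as_matrix()
a=np.radians(73.1);cy=np.array([np.cos(a),np.sin(a)]);cx=np.array([cy[1],-cy[0]]);O=np.array([.4977,.2037])
D=lambda P:(np.array([(P-O)@cx,(P-O)@cy])*1000)
print("TCP",D(s["ee_pos"][:2]),s["ee_pos"])
h=hsv(c);b=cv2.inRange(h,(100,120,60),(125,255,255))
print("far edge",[D(onz(c,(u,np.nonzero(b[:,u])[0][0]-.5),.012,s)[:2])[1] for u in(270,280,345,390)])
for v in (115,180,200):
    u=np.nonzero(b[v,250:410])[0]+250;print("sides",D(onz(c,(u[0]-.5,v),.012,s)[:2])[0],D(onz(c,(u[-1]+.5,v),.012,s)[:2])[0])
y=cv2.inRange(h,(24,130,180),(32,255,255));k=big(roi(y,325,130,370,165));r=cv2.boundingRect(k);print("jaw px",r)
for u,v in((r[0],r[1]),(r[0]+r[2],r[1]),(r[0]+r[2],r[1]+r[3])): print(" @.101/.108",D(onz(c,(u,v),.101,s)[:2]),D(onz(c,(u,v),.108,s)[:2]))
w=cv2.inRange(h,(0,0,120),(179,60,255))
for v in range(132,166,4):
    u=np.nonzero(w[v,280:340])[0]+280;print(v,u[0],D(onz(c,(u[0],v),.101,s)[:2]))
for v in (110,140,190,220):
    u=np.nonzero(w[v,299:333])[0]+299
    print("shaft",u[0],u[-1],D(onz(c,((u[0]+u[-1])/2,v),s["ee_pos"][2]+.014,s)[:2]))
E
```

```text
TCP [-2.8 -0. ] [0.5 0.2 0.1]
far edge [np.float64(84.41232789616846), np.float64(84.42094350653318), np.float64(84.47690613512545), np.float64(84.51561010082585)]
sides -49.06310985024472 69.52837175374916
sides -49.28099739245873 68.8587017437925
sides -49.281923993078365 69.4244619391545
jaw px (333, 132, 28, 29)
 @.101/.108 [ 7.2 63.1] [ 6.8 63.6]
 @.101/.108 [23.5 63.2] [22.5 63.7]
 @.101/.108 [24.3 46.2] [23.3 47.3]
132 294 [-15.6  63.1]
136 290 [-18.   60.8]
140 287 [-19.8  58.5]
144 287 [-19.9  56.2]
148 287 [-19.9  53.8]
152 287 [-20.   51.5]
156 287 [-20.1  49.1]
160 288 [-19.5  46.7]
164 301 [-11.8  44.3]
shaft 300 332 [-2.6 75.6]
shaft 299 332 [-2.8 63.4]
shaft 301 331 [-2.5 41.6]
shaft 302 331 [-2.3 27.4]
```

```bash
python3 -m inch '[{"rx":0,"ry":0,"rz":0,"x":0,"y":0.5,"z":12,"hand":0},{"rx":0,"ry":0,"rz":0,"x":0,"y":0,"z":12,"hand":0},{"rx":0,"ry":0,"rz":0,"x":0,"y":0,"z":8,"hand":0},{"rx":0,"ry":0,"rz":0,"x":0,"y":0,"z":5,"hand":0},{"rx":0,"ry":0,"rz":0,"x":0,"y":0,"z":5,"hand":0},{"rx":0,"ry":0,"rz":0,"x":0,"y":0,"z":5,"hand":0},{"rx":0,"ry":0,"rz":0,"x":0,"y":0,"z":5,"hand":0},{"rx":0,"ry":0,"rz":0,"x":0,"y":0,"z":5,"hand":0},{"rx":0,"ry":0,"rz":0,"x":0,"y":0,"z":0,"hand":0}]'
```

```text
time: 6.62
ee_pos: [0.4956, 0.2052, 0.0809]
eef_rot: [-0.0, 0.803, 0.596, -0.0]
force: [-2.1, 1.6, -1.9]
gripper_width: 0.13
gripper_force: 88.5
```

```bash
python3 -m inch '[{"rx":0,"ry":0,"rz":0,"x":0,"y":0,"z":4,"hand":0},{"rx":0,"ry":0,"rz":0,"x":0,"y":0,"z":4,"hand":0},{"rx":0,"ry":0,"rz":0,"x":0,"y":0,"z":4,"hand":0},{"rx":0,"ry":0,"rz":0,"x":0,"y":0,"z":0,"hand":0}]'
```

```text
time: 6.95
ee_pos: [0.4957, 0.2048, 0.0683]
eef_rot: [-0.0, 0.803, 0.596, -0.001]
force: [-0.4, 0.8, -5.0]
gripper_width: 0.127
gripper_force: 88.3
```

```bash
python3 -m inch '[{"rx":0,"ry":0,"rz":0,"x":0,"y":0,"z":3,"hand":0},{"rx":0,"ry":0,"rz":0,"x":0,"y":0,"z":2,"hand":0},{"rx":0,"ry":0,"rz":0,"x":0,"y":0,"z":0,"hand":0},{"rx":0,"ry":0,"rz":0,"x":0,"y":0,"z":0,"hand":0}]'; python3 -m inch '[{"rx":0,"ry":0,"rz":0,"x":0,"y":0,"z":1.5,"hand":0},{"rx":0,"ry":0,"rz":0,"x":0,"y":0,"z":0,"hand":0},{"rx":0,"ry":0,"rz":0,"x":0,"y":0,"z":0,"hand":0}]'
```

```text
time: 7.28
ee_pos: [0.4958, 0.2048, 0.064]
eef_rot: [0.0, 0.803, 0.597, -0.0]
force: [-1.0, 0.4, -5.1]
gripper_width: 0.126
gripper_force: 88.3
time: 7.53
ee_pos: [0.4964, 0.205, 0.0631]
eef_rot: [0.0, 0.803, 0.597, 0.0]
force: [-0.8, -0.5, -2.8]
gripper_width: 0.13
gripper_force: 88.3
```

```bash
python3 -m inch '[{"rx":0,"ry":0,"rz":0,"x":0,"y":0,"z":1.5,"hand":0},{"rx":0,"ry":0,"rz":0,"x":0,"y":0,"z":0,"hand":0},{"rx":0,"ry":0,"rz":0,"x":0,"y":0,"z":0,"hand":0}]'; python3 -m inch '[{"rx":0,"ry":0,"rz":0,"x":0,"y":0,"z":1.5,"hand":0},{"rx":0,"ry":0,"rz":0,"x":0,"y":0,"z":0,"hand":0},{"rx":0,"ry":0,"rz":0,"x":0,"y":0,"z":0,"hand":0}]'
```

```text
time: 7.78
ee_pos: [0.4967, 0.2052, 0.0622]
eef_rot: [0.0, 0.803, 0.597, 0.001]
force: [0.2, -0.1, 2.0]
gripper_width: 0.125
gripper_force: 89.0
time: 8.03
ee_pos: [0.4968, 0.2052, 0.062]
eef_rot: [0.0, 0.803, 0.597, 0.001]
force: [-3.5, -1.7, 12.2]
gripper_width: 0.126
gripper_force: 90.3
```

```bash
python3 -m inch '[{"rx":0,"ry":0,"rz":0,"x":0,"y":0,"z":0,"hand":0.6},{"rx":0,"ry":0,"rz":0,"x":0,"y":0,"z":0,"hand":0.6},{"rx":0,"ry":0,"rz":0,"x":0,"y":0,"z":0,"hand":0.6},{"rx":0,"ry":0,"rz":0,"x":0,"y":0,"z":0,"hand":0.6},{"rx":0,"ry":0,"rz":0,"x":0,"y":0,"z":0,"hand":0.6}]'; python3 -m inch '[{"rx":0,"ry":0,"rz":0,"x":0,"y":0,"z":-20,"hand":0.6},{"rx":0,"ry":0,"rz":0,"x":0,"y":0,"z":-30,"hand":0.6},{"rx":0,"ry":0,"rz":0,"x":0,"y":0,"z":-40,"hand":0.6},{"rx":0,"ry":0,"rz":0,"x":0,"y":0,"z":-40,"hand":0.6},{"rx":0,"ry":0,"rz":0,"x":0,"y":0,"z":-20,"hand":0.6},{"rx":0,"ry":0,"rz":0,"x":0,"y":0,"z":0,"hand":0.6}]'
python3 - <<'E'
from plant import observe,viewer
from h import *
s=observe();c=viewer.snapshot("wrist");e=viewer.snapshot("scene");f=viewer.snapshot("side");pickle.dump((s,c,e,f),open("s4.pkl","wb"))
im=np.vstack([np.hstack([cv2.resize(e["pixels"][140:225,340:450],(400,300)),cv2.resize(f["pixels"][205:300,200:323],(400,300))]),cv2.resize(c["pixels"][:, 150:490],(340,400))[:300].repeat(1,0) if 0 else cv2.copyMakeBorder(c["pixels"][:300,:],0,0,0,160,cv2.BORDER_CONSTANT)])
cv2.imwrite("pics/w5.png",im[:,:,::-1])
E
```

```text
time: 8.45
ee_pos: [0.496, 0.205, 0.0597]
eef_rot: [0.0, 0.803, 0.597, -0.0]
force: [-0.1, 0.5, -0.3]
gripper_width: 0.598
gripper_force: 0.0
time: 8.95
ee_pos: [0.4988, 0.2061, 0.2154]
eef_rot: [0.002, 0.803, 0.597, 0.005]
force: [0.2, -0.5, 1.2]
gripper_width: 0.598
gripper_force: 0.0
```

View pics/w5.png

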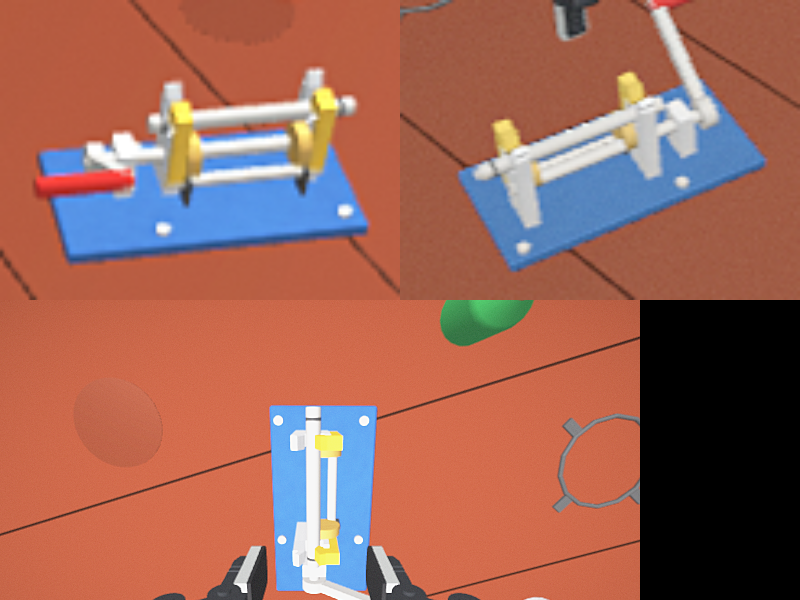

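The shaft is seated under both yellow jaws: the wrist view shows it at (313,490) in line with the slots, and both overhangs look equal. The lever is still at rest. Next is the lever grip.

```bash
python3 -m inch '[{"rx":0,"ry":0,"rz":0,"x":-31,"y":17.3,"z":0,"hand":0.6},{"rx":0,"ry":0,"rz":0,"x":-31,"y":17.3,"z":0,"hand":0.6},{"rx":0,"ry":0,"rz":0,"x":-31,"y":17.3,"z":0,"hand":0.6},{"rx":0,"ry":0,"rz":0,"x":-31,"y":17.3,"z":0,"hand":0.6},{"rx":0,"ry":0,"rz":0,"x":-31,"y":17.3,"z":0,"hand":0.6},{"rx":0,"ry":0,"rz":0,"x":0,"y":0,"z":0,"hand":0.6},{"rx":0,"ry":0,"rz":0,"x":0,"y":0,"z":0,"hand":0.6}]'
python3 - <<'E'
from plant import observe,viewer
from h import *
np.set_printoptions(precision=4,suppress=True)
s=observe();c=viewer.snapshot("wrist");pickle.dump((s,c),open("s5.pkl","wb"))
q=s["eef_rot"];R=Ro.from_quat([q[1],q[2],q[3],q[0]]).as_matrix()
p=c["pixels"].astype(int)
m=((p[:,:,0]-p[:,:,1]>90)&(p[:,:,1]-p[:,:,2]<16)).astype(np.uint8)*255
k=big(roi(m,240,100,400,300));print(cv2.boundingRect(k))
W=np.array([(R.T@(onz(c,q,.105,s)-s["ee_pos"]))[:2] for q in k],np.float32);print("grip in tool",cv2.minAreaRect(W*1000))
for n,z in(("piston",0),):pass
cv2.imwrite("pics/w6.png",c["pixels"][:,:,::-1]);print(s["ee_pos"])
E
```

```text
time: 9.68
ee_pos: [0.5334, 0.0302, 0.2079]
eef_rot: [-0.001, 0.804, 0.595, -0.002]
force: [0.4, 0.1, -0.6]
gripper_width: 0.596
gripper_force: 0.0
(308, 153, 19, 80)
grip in tool ((7.084312438964844, 0.8393259048461914), (15.544175148010254, 69.71733093261719), 89.42900085449219)
[0.5334 0.0302 0.2079]
```

View pics/w6.png

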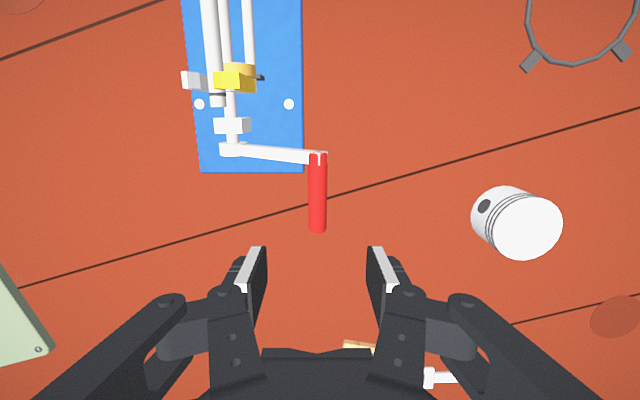

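The wrist view shows the red grip from (317,153) to (317,232) centred between the fingers, and the piston at (517,222), well clear.

```bash
python3 -m inch '[{"rx":0,"ry":0,"rz":0,"x":2,"y":0.8,"z":31,"hand":0.6},{"rx":0,"ry":0,"rz":0,"x":0,"y":0,"z":31,"hand":0.6},{"rx":0,"ry":0,"rz":0,"x":0,"y":0,"z":31,"hand":0.6},{"rx":0,"ry":0,"rz":0,"x":0,"y":0,"z":30,"hand":0.6},{"rx":0,"ry":0,"rz":0,"x":0,"y":0,"z":0,"hand":0.6},{"rx":0,"ry":0,"rz":0,"x":0,"y":0,"z":0,"hand":0},{"rx":0,"ry":0,"rz":0,"x":0,"y":0,"z":0,"hand":0},{"rx":0,"ry":0,"rz":0,"x":0,"y":0,"z":0,"hand":0},{"rx":0,"ry":0,"rz":0,"x":0,"y":0,"z":0,"hand":0},{"rx":0,"ry":0,"rz":0,"x":0,"y":0,"z":0,"hand":0}]' 50
python3 - <<'E'
from h import *
# arc deltas in clamp x,z for 10 deg-ish steps
th=np.linspace(np.radians(54.4),0,11)
print(np.round(np.diff(np.c_[105*np.sin(th),105*np.cos(th)],axis=0),1))
E
```

```text
time: 10.57
ee_pos: [0.5355, 0.0344, 0.0886]
eef_rot: [-0.0, 0.803, 0.596, 0.001]
force: [-3.0, 4.5, 4.2]
gripper_width: 0.167
gripper_force: 49.0
[[ -6.2   7.8]
 [ -6.9   7.2]
 [ -7.5   6.5]
 [ -8.1   5.8]
 [ -8.6   5. ]
 [ -9.1   4.1]
 [ -9.4   3.3]
 [ -9.7   2.3]
 [ -9.9   1.4]
 [-10.    0.5]]
```

```bash
python3 -m inch '[{"rx":0,"ry":0,"rz":0,"x":0,"y":-6.2,"z":-7.8,"hand":0},{"rx":0,"ry":0,"rz":0,"x":0,"y":-6.9,"z":-7.2,"hand":0},{"rx":0,"ry":0,"rz":0,"x":0,"y":-7.5,"z":-6.5,"hand":0},{"rx":0,"ry":0,"rz":0,"x":0,"y":-8.1,"z":-5.8,"hand":0},{"rx":0,"ry":0,"rz":0,"x":0,"y":-8.6,"z":-5,"hand":0},{"rx":0,"ry":0,"rz":0,"x":0,"y":0,"z":0,"hand":0}]'
```

```text
time: 11.07
ee_pos: [0.5028, 0.0444, 0.1229]
eef_rot: [0.004, 0.802, 0.597, 0.005]
force: [4.8, 1.4, 0.8]
gripper_width: 0.166
gripper_force: 49.1
```

```bash
python3 -m inch '[{"rx":0,"ry":0,"rz":0,"x":0,"y":-9.1,"z":-4.1,"hand":0},{"rx":0,"ry":0,"rz":0,"x":0,"y":-9.4,"z":-3.3,"hand":0},{"rx":0,"ry":0,"rz":0,"x":0,"y":-9.7,"z":-2.3,"hand":0},{"rx":0,"ry":0,"rz":0,"x":0,"y":-9.9,"z":-1.4,"hand":0},{"rx":0,"ry":0,"rz":0,"x":0,"y":-10,"z":-0.5,"hand":0},{"rx":0,"ry":0,"rz":0,"x":0,"y":0,"z":0,"hand":0},{"rx":0,"ry":0,"rz":0,"x":0,"y":0,"z":0,"hand":0},{"rx":0,"ry":0,"rz":0,"x":0,"y":0,"z":0,"hand":0}]'
python3 - <<'E'
from plant import observe,viewer
from h import *
np.set_printoptions(precision=4,suppress=True)
s=observe();c=viewer.snapshot("wrist");e=viewer.snapshot("scene");f=viewer.snapshot("side");pickle.dump((s,c,e,f),open("s6.pkl","wb"))
a=np.radians(73.1);cy=np.array([np.cos(a),np.sin(a)]);cx=np.array([cy[1],-cy[0]]);O=np.array([.4977,.2037])
P=s["ee_pos"];print(s["force"],P,(P[:2]-O)@cx,(P[:2]-O)@cy)
im=np.vstack([np.hstack([cv2.resize(e["pixels"][140:225,340:450],(400,300)),cv2.resize(f["pixels"][195:290,200:323],(400,300))]),cv2.copyMakeBorder(c["pixels"][:300,:],0,0,0,160,cv2.BORDER_CONSTANT)])
cv2.imwrite("pics/w7.png",im[:,:,::-1])
E
```

```text
time: 11.73
ee_pos: [0.4585, 0.0579, 0.1352]
eef_rot: [0.004, 0.802, 0.597, 0.006]
force: [4.3, 0.8, 11.4]
gripper_width: 0.164
gripper_force: 53.0
[ 4.3313  0.8448 11.4113] [0.4585 0.0579 0.1352] 0.004859119042937465 -0.1508828784094223
```

View pics/w7.png

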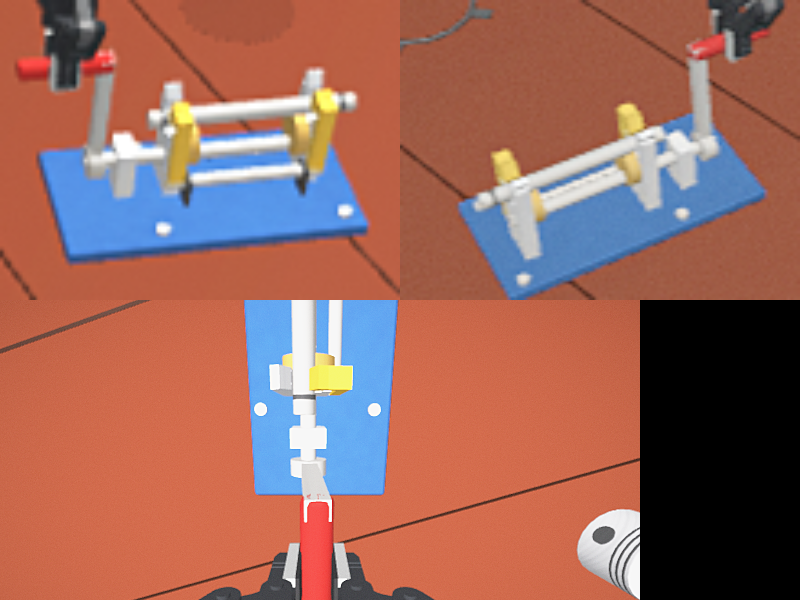

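The lever stands nearly upright with the fingers on its grip, at (63,67) in the scene panel and (316,545) in the wrist panel. It is about 5 mm short, so I'll finish the arc and check the lift.

```bash
python3 -m inch '[{"rx":0,"ry":0,"rz":0,"x":0,"y":-2.5,"z":-1,"hand":0},{"rx":0,"ry":0,"rz":0,"x":0,"y":-2.5,"z":-1,"hand":0},{"rx":0,"ry":0,"rz":0,"x":0,"y":0,"z":0,"hand":0},{"rx":0,"ry":0,"rz":0,"x":0,"y":0,"z":0,"hand":0},{"rx":0,"ry":0,"rz":0,"x":0,"y":0,"z":0,"hand":0},{"rx":0,"ry":0,"rz":0,"x":0,"y":0,"z":0,"hand":0}]'
python3 - <<'E'
from plant import observe,viewer
from h import *
np.set_printoptions(precision=4,suppress=True)
s=observe();e=viewer.snapshot("scene");f=viewer.snapshot("side")
a=np.radians(73.1);cy=np.array([np.cos(a),np.sin(a)]);cx=np.array([cy[1],-cy[0]]);O=np.array([.4977,.2037])
P=s["ee_pos"];q=s["eef_rot"];G=P-Ro.from_quat([q[1],q[2],q[3],q[0]]).as_matrix()[:,2]*.0187
print(s["force"],P,"grip x,y,z",(G[:2]-O)@cx,(G[:2]-O)@cy,G[2],np.abs(s["dq"]).max())
_,c4,e4,f4=pickle.load(open("s4.pkl","rb"))
def sub(c,xs,y0,y1): # subpixel shaft centre row: brightness centroid per column
    g=cv2.cvtColor(c["pixels"],cv2.COLOR_RGB2HSV)[:,:,1].astype(float)
    w=np.clip(150-g[y0:y1],0,None);return np.array([(w[:,x]*np.arange(y0,y1)).sum()/w[:,x].sum() for x in xs])
for n,A,B,x0,x1,pts in(("scene",e4,e,395,417,(0,0)),):
    xs=range(x0,x1,3);print("scene rows before/after",sub(A,xs,163,178),sub(B,xs,163,178))
k=lambda z:(lambda X:(e["fy"]*X[1]/X[2]+e["cy"]))(e["R"]@np.array([*O,z])+e["t"])
print("expected px for 4 mm lift",k(.075)-k(.079))
E
```

```text
time: 12.38
ee_pos: [0.453, 0.0596, 0.1358]
eef_rot: [0.003, 0.803, 0.597, 0.005]
force: [5.7, 1.9, 3.5]
gripper_width: 0.162
gripper_force: 51.6
[5.6718 1.9086 3.4646] [0.453  0.0596 0.1358] grip x,y,z -0.0011051539697942347 -0.1509793583247452 0.15452063242557085 0.0018231849788330613
scene rows before/after [173.3694 172.9715 172.7811 172.7321 172.5138 172.3161 171.9085 171.6853] [172.0171 171.7057 171.586  171.5289 171.2979 170.8985 170.7926 170.4212]
expected px for 4 mm lift 1.0859914575987943
```

The lever is upright and still, and the shaft rose about 1.2 px, against 1.1 px expected for the 4 mm lift.

```bash
python3 -c "
from plant import manip
print(manip.sign_off())"
```

```text
the job is handed in; nothing more can be done
None
```

I handed the job in at about 12.5 s with the shaft seated and lifted about 4 mm by the cams, and the gripper holding the lever upright. The arm never went near the bystanders, but the hand-in returned no verdict, and I couldn't measure the shaft's force on the jaw.

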